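# Plug the belt tensioner pulley and hold the tensioner wound

## Robot

A 7-joint arm with a two-finger parallel gripper is mounted at the origin on the work surface. World frame = base frame: x ahead of the robot, y to its left, z up, the work surface at z = 0. Lengths are in mm, angles in rad, forces in N, time in s.
With the tool pointing down it reaches from about 425 to 1025 mm from the base axis. Payload 9.4 kg.
Tool frame: the origin (TCP) lies at the very end of the fingers, on their centre line; the grasp point (between the pads) lies 19 mm behind it; z points along the fingers, y is the line along which they close (so a half turn about z gives the same grasp; the last joint's range is limited). The gripper opens to 93 mm and grips with 3 to 60 N. Pads are 15 mm wide; open, the fingers measure 128 mm over their backs; the gripper's body (75 mm by 188 mm) begins 65 mm behind the grasp point.
Start: joints at [1.179, 0.599, -0.003, 1.599, 0.002, 0.943, -0.08], TCP at [224.469, -689.375, 218.618] pointing down, gripper open.
Joint ranges: [-2.57, 2.57], [-0.35, 1.97], [-1.29, 1.29], [0.11, 2.56], [-1.05, 4.19], [0.11, 1.86], [-2.63, 2.63]. Speed limits (rad/s): [2.22, 2.22, 3.01, 3.01, 3.14, 3.14, 3.14].

## Interface

Orientations are given as [roll, pitch, yaw] about the fixed x, y, z axes, in that order (R = Rz(yaw) Ry(pitch) Rx(roll)).
In Python, from cell import r gives the robot as it stands.
- The arm moves only by the tool apply_moves, never from a script. Its arguments are lists of equal length, an entry for each row: "xyz": the shift along the tool's x, y, z in units of 0.025 m (1.0 is 0.025 m), a list of three; "rotation": the turn, a rotation vector about the tool's x, y, z in units of 6 degrees (1.0 is 6 degrees), a list of three; "hand": the closure in counts, from 0 (fully open) to 255 (shut). In form: {"xyz": [[dx, dy, dz], ...], "rotation": [[wx, wy, wz], ...], "hand": [hand, ...]}. A call has 1 to 20 rows; each row shifts and turns the commanded pose from where the row before left it, along the tool's axes as they then stand; what a row does not reach is not made up. A row lasts 1/12 s, in which the tool goes at most 41.7 mm and 7.16 degrees, less where a joint would pass 70% of its speed; a pose out of reach is approached as far as the arm can. A call with a number of a shift or a turn outside -1 to 1 is refused whole. A call with a gripper value outside its range is refused whole. The fingers move at their own pace and stop on an object; "newtons" is the grip in N (left out, the last holds). Time passes only in rows, so rows that do not move let the fingers close. It gives the time, the measured TCP pose, the force, the opening and the grip force at its end, in the units of the state.
- r.get_state(): the state, without advancing time (a new reading comes with each control period).
- r.grab_frame(name): name is "scene" or "side" or "wrist"; returns a dict with "color" (400x640x3 uint8, blue, green, red), "fx", "fy", "cx", "cy" (pixels), "T" (4x4, takes a point from camera to world coordinates); the wrist camera has in their place "T_tool_cam" (4x4, takes a point from camera to tool coordinates, whose origin is the TCP and whose axes are the flange's). Camera axes: x right, y down, z forward; pixel columns grow to the right and rows downward; lengths in mm; the calibration is good to about 2 mm. A picture is of the moment at which its call begins: read the wrist's pose just before it. There is no depth.
- r.job_done(): hands the job in; it is judged then, once.
The state is a dict: "time_s": time; "joint_positions": joint angles; "qd": joint speeds; "tau": joint torques, N m; "tool_pos": TCP position; "orientation": TCP orientation; "ft_force": force on the tool from outside, world axes, zero at the start; "ft_torque": the same for the moment, N m; "finger_gap": opening from 0.0 (shut) to 1.0 (fully open); "grip_force": force on a finger pad.
Only numpy, scipy, OpenCV 4.12 (cv2) and the standard library are available. Lean on these libraries where they do the work, as an engineer would, in place of code of your own. Each camera call takes 0.05 s, during which the arm holds its last target. There are 200 camera calls.

## Task

Get the alternator test jig ready for its belt: first set the loose dust plug, narrow end down, fully home in the bore of the tensioner pulley and let go of it. Then wind the tensioner arm round against its spring until it reaches its stop, with the plug staying seated, and finish while still holding the arm there (do not let go: the program ends with the gripper holding it). Leave the screwdriver, the brass stud and the diode plate where they are.

Things in the scene. Friction and masses are not known exactly. Their poses are not given: they have to be found in the camera images.
- tensioner: fixed jig: steel base plate 290 x 170 x 12 mm, a spring can 68 mm across under the arm's pivot, two stop posts up to 64 mm high, and an alternator 120 mm across, 108 mm high, 165 mm along the jig's x and -40 mm along its y. Origin on the arm's pivot axis at counter height; z up.
- pivot (a point): point on the vertical pivot axis at the arm's top face, 69 mm above the counter
- tension_arm (a joint): spring arm's angle about the vertical pivot, rad: 0 at rest (spring holds it), 0.8 at the wound stop; grows counter-clockwise from above. Spring torque 0.40 N m at 0 to 0.80 N m at 0.8 (5 to 10 N at the lug); let go, it springs back. Aluminium bar 30 mm wide, 12 mm thick, top face 69 mm above the counter, pulley at one end, lug at the other.
- hub (a point): centre of the mouth of the pulley's bore, on the pulley's flat top face, 98 mm above the counter; z up, turns with the arm. The pulley is steel, 74 mm across and 24 mm high, does not spin, with its vertical axis 100 mm from the pivot; bore 31 mm across and 24 mm deep.
- lug (a point): centre of the top end of the upright round steel lug on the arm's other end, 85 mm from the pivot, in line with it and the pulley, on the other side of the pivot. The lug is 18 mm across and rises 46 mm from the arm's top face to 115 mm above the counter; it can be gripped or pushed, and is made for winding the arm.
- plug: loose black rubber dust plug standing upright, 50 mm tall, about 50 g. Origin at the centre of its foot, z up. Tapered shank 22 mm across at the foot, 27.6 mm at 16 mm up; flange 42 mm across from 16 to 20 mm; round grip knob 20 mm across from 20 to 50 mm. Fully home, the flange lies on the pulley's top face: origin 16 mm below hub.
- stud: bystander: brass terminal stud 38 mm tall, 24 mm across the foot, standing; origin at its foot
- diode_plate: bystander: dark grey diode plate 80 x 52 x 11 mm lying flat; origin at the centre of its underside
- screwdriver: bystander: stubby yellow-handled screwdriver about 110 mm long lying on the counter; origin under its middle
Mind the look-alikes: they are no part of the job. Of the things that look like the plug, the middle-sized one is meant.

How it is judged (in metres and radians):
On the way, in this order (a step that is already met when the one before it is completed fails the run):
1. the plug is fully home in the pulley's bore and let go, the arm still at rest (horizontal distance between plug and hub below 0.004 m and z of plug in the frame of hub below -0.013 m and angle between plug's own z axis and vertical below 0.12 rad and contact force between the fingers and plug below 0.2 N and value of joint tension_arm below 0.15 rad), for 0.2 s.
2. the arm is wound to its stop, the plug still in (horizontal distance between plug and hub below 0.004 m and z of plug in the frame of hub below -0.013 m and angle between plug's own z axis and vertical below 0.12 rad and value of joint tension_arm above 0.74 rad), for 0.2 s.
At the end, for the whole second after the job is handed in: The plug sits in the bore (within 4 mm of its centre, at most 3 mm short of fully home, tilted less than 0.12 rad) and is not touched by the fingers; the arm stands still within 0.06 rad of its wound stop (joint above 0.74), held there by the fingers with more than 2 N on the tensioner (all of step 2 and contact force between the fingers and plug below 0.2 N and velocity of joint tension_arm between -0.05 and 0.05 rad/s and contact force between the fingers and tensioner above 2 N); the arm keeps its last pose, push and grip.
It fails at once if the stud was pushed more than 30 mm (distance of stud from where it was at the start of the episode above 0.03 m).
It fails at once if the diode plate was pushed more than 30 mm (distance of diode_plate from where it was at the start of the episode above 0.03 m).
It fails at once if the screwdriver was pushed more than 30 mm (distance of screwdriver from where it was at the start of the episode above 0.03 m).
It also fails if it takes over 58 s, if anything falls off the work surface, if the arm or the gripper's body presses on something with over 40 N, if the wrist force passes 120 N, or if a joint passes its speed limit or range.

## Working session

There is one attempt and no reset: what is moved stays moved. The work goes in short steps, Python scripts to look and compute and a tool call to move; the robot and the scene stay as the last step left them, time stands still between calls to the robot, and variables do not carry over. Pictures are saved under pics/ and viewed, at most 10 in all, crops included, and the job is handed in when it is done.

Besides the shell and the picture viewer there is one more tool, called after ">>>" in YAML: its name, and indented under it one key for each argument. apply_moves: Moves the arm, as the interface text tells. Its arguments: {"type":"object","properties":{"xyz":{"type":"array","items":{"type":"array","items":{"type":"number","minimum":-1,"maximum":1}}},"rotation":{"type":"array","items":{"type":"array","items":{"type":"number","minimum":-1,"maximum":1}}},"hand":{"type":"array","items":{"type":"number"}},"newtons":{"type":"number"}},"required":["xyz","rotation","hand"]}

```bash
mkdir -p pics; cat > h.py <<'E'
import numpy as np,cv2,pickle
from scipy.spatial.transform import Rotation as R
from cell import r
def grab(n):
    s=r.get_state(); f=r.grab_frame(n)
    if 'T' not in f:
        T=np.eye(4);T[:3,:3]=R.from_euler('xyz',s['orientation']).as_matrix();T[:3,3]=s['tool_pos']
        f['T']=T@np.array(f['T_tool_cam'])
    pickle.dump(f,open(f'pics/{n}.pkl','wb')); return f
def load(n): return pickle.load(open(f'pics/{n}.pkl','rb'))
def at(f,u,v,z):
    T=np.array(f['T']);d=T[:3,:3]@[(u-f['cx'])/f['fx'],(v-f['cy'])/f['fy'],1]
    return (T[:3,3]+d*(z-T[2,3])/d[2]).round(1)
def proj(f,p):
    T=np.array(f['T']);c=T[:3,:3].T@(np.array(p,float)-T[:3,3])
    return np.array([f['fx']*c[0]/c[2]+f['cx'],f['fy']*c[1]/c[2]+f['cy']]).round(1)
E
python3 - <<'E'
from h import *
print(r.get_state())
a=grab('scene');b=grab('side')
for n,f in(('scene',a),('side',b)):
    cv2.imwrite(f'pics/{n}0.png',f['color']);print(n,f['fx'],f['T'])
E
```

```text
{'time_s': 0.0, 'joint_positions': array([ 1.1792752 ,  0.60010671, -0.00256159,  1.60010592,  0.00173156,
        0.94286497, -0.07983467]), 'qd': array([-0.00022903, -0.00023207,  0.00235431,  0.00128822,  0.00089298,
       -0.00036874,  0.00089284]), 'tau': array([ 8.55635590e-04, -7.65066147e+01,  1.49801407e+00, -2.52345657e+01,
       -5.23491658e-02,  1.69727934e-02,  1.51625900e-04]), 'tool_pos': array([ 224.36251126, -688.91971917,  217.78152373]), 'orientation': array([-3.14011099e+00,  7.15277255e-05,  3.14819875e-01]), 'ft_force': array([ 0.290657  , -0.7982586 , -0.80585969]), 'ft_torque': array([ 0.00714343, -0.0224723 ,  0.05004004]), 'grip_force': 0.0, 'finger_gap': 0.9991607058976067}
scene 434.9678439221304 [[ 6.39274760e-01  5.55781342e-01 -5.31446029e-01  1.12795368e+03]
 [ 7.68743440e-01 -4.44813350e-01  4.59537384e-01 -5.50280112e+02]
 [ 1.90080150e-02 -7.02316299e-01 -7.11611208e-01  9.45151735e+02]
 [ 0.00000000e+00  0.00000000e+00  0.00000000e+00  1.00000000e+00]]
side 415.5597816256121 [[-6.94813984e-01 -4.30787624e-01  5.75895433e-01 -5.44823613e+01]
 [-7.19094952e-01  4.03148740e-01 -5.66015498e-01  5.65886315e+02]
 [ 1.16609530e-02 -8.07398982e-01 -5.89890588e-01  6.65227999e+02]
 [ 0.00000000e+00  0.00000000e+00  0.00000000e+00  1.00000000e+00]]
```

View pics/scene0.png

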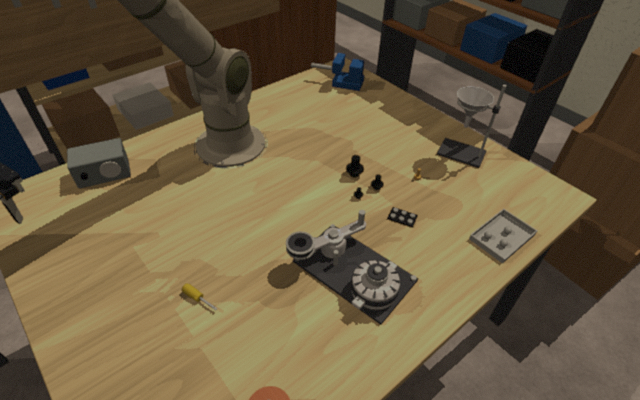

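View pics/side0.png

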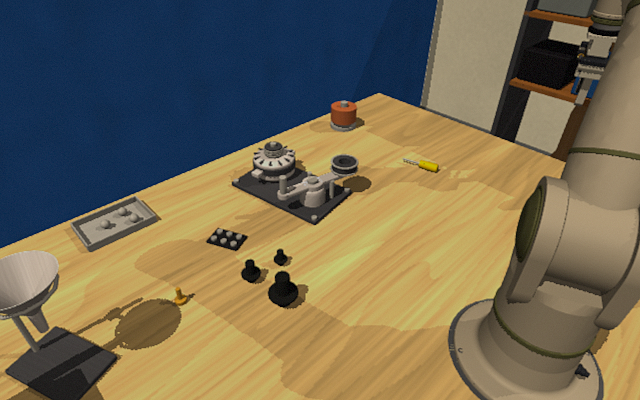

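Three black plug look-alikes, by scene pixel: (354,166) is the largest, (377,183) the middle-sized and (358,194) the smallest. In the side view they are at (283,290), (251,271) and (280,257). The middle one at (377,183) fits. The crops below should confirm it.

```bash
python3 - <<'E'
from h import *
a=load('scene')['color'];b=load('side')['color']
def c(im,u,v,w,h,k): return cv2.resize(im[v:v+h,u:u+w],None,fx=k,fy=k,interpolation=cv2.INTER_CUBIC)
p=np.hstack([c(a,340,150,50,50,8),c(b,235,240,70,70,400/70)]);cv2.imwrite('pics/plugs.png',p)
q=np.vstack([c(a,280,205,133,50,6),c(b,265,145,133,50,6)]);cv2.imwrite('pics/jig.png',q);print(p.shape,q.shape)
E
```

```text
(400, 800, 3) (600, 798, 3)
```

View pics/plugs.png

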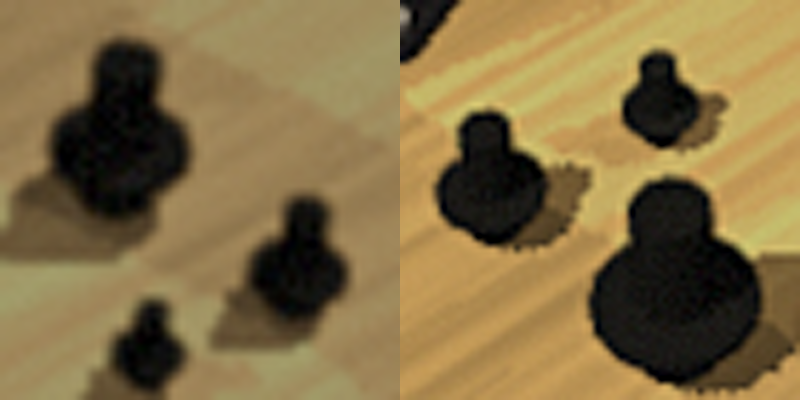

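View pics/jig.png

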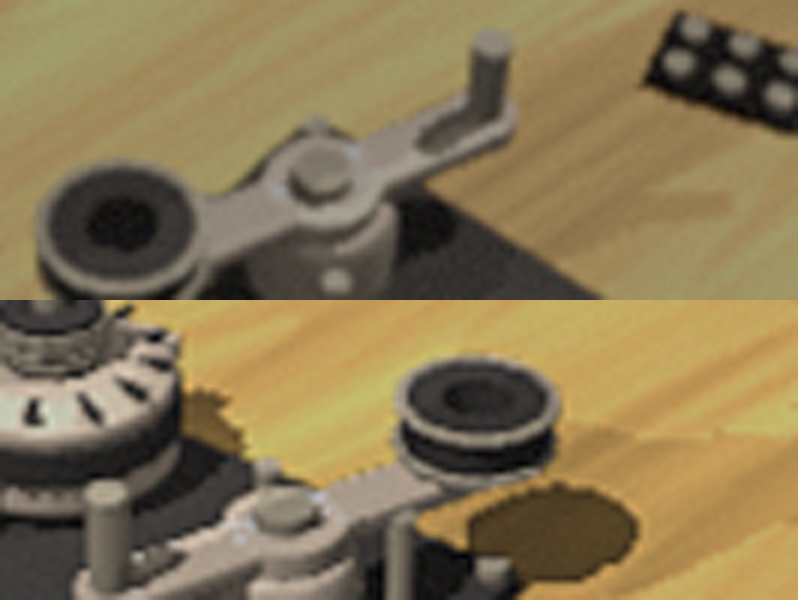

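```bash
python3 - <<'E'
from h import *
a=load('scene');b=load('side')
for n,pa,pb,z in(('flange',(377.4,183.8),(250.9,272.9),18),('knobtop',(378.2,176),(249.9,261.4),50),('hub',(300.3,242.2),(344.7,161.3),98),('lug',(362,212.3),(283,177),115),('big',(355,169.5),(283,293),25),('small',(358.6,194),(280.3,258),12)):
    print(n,at(a,*pa,z),at(b,*pb,z))
for n,u,v in(('stud',180,302),('plate',227,239)): print(n,at(b,u,v,5))
print(at(a,196,296,10), 'screw')
print(np.array(r.grab_frame('wrist')['T_tool_cam']).round(3))
E
```

```text
flange [480.3 244.1  18. ] [477.1 243.3  18. ]
knobtop [478.9 243.9  50. ] [478.1 241.7  50. ]
hub [ 568.5 -130.2   98. ] [ 562.  -128.2   98. ]
lug [601.3  50.5 115. ] [594.8  52.3 115. ]
big [391.6 229.7  25. ] [384.7 232.8  25. ]
small [472.7 170.7  12. ] [473.6 166.9  12. ]
stud [521. 385.   5.]
plate [613.  213.4   5. ]
[ 484.3 -393.8   10. ] screw
[[ 1.00000e-03 -9.58000e-01 -2.86000e-01  7.95770e+01]
 [ 1.00000e+00  1.00000e-03  0.00000e+00  2.13000e-01]
 [-0.00000e+00 -2.86000e-01  9.58000e-01 -1.66701e+02]
 [ 0.00000e+00  0.00000e+00  0.00000e+00  1.00000e+00]]
```

>>> apply_moves:
  xyz:
    - [0,0,-0.3]
    - [0,0,-0.3]
    - [0,0,-0.3]
    - [0,0,-0.3]
    - [0,0,0]
    - [0,0,0]
    - [0,0,0]
    - [0,0,0]
    - [0,0,0]
    - [0,0,0]
    - [0,0,0]
    - [0,0,0]
    - [0,0,0]
    - [0,0,0]
  rotation:
    - [0,0,-1]
    - [0,0,-1]
    - [0,0,-1]
    - [0,0,-1]
    - [0,0,-1]
    - [0,0,-1]
    - [0,0,-1]
    - [0,0,-1]
    - [0,0,-1]
    - [0,0,-1]
    - [0,0,-1]
    - [0,0,-1]
    - [0,0,0]
    - [0,0,0]
  hand: [0,0,0,0,0,0,0,0,0,0,0,0,0,0]

```text
time_s: 1.32
tool_pos: [224.2, -689.3, 248.2]
orientation: [3.142, -0.001, 1.568]
ft_force: [0.2, -0.3, 0.0]
finger_gap: 1.0
grip_force: 0.0
```

>>> apply_moves:
  xyz:
    - [0.5,0.5,0]
    - [1,0.7,0]
    - [1,0.7,0]
    - [1,0.7,0]
    - [1,0.7,0]
    - [1,0.7,0]
    - [1,0.7,0]
    - [1,0.7,0]
    - [1,0.7,0]
    - [1,0.7,0]
    - [1,0.7,0]
    - [1,0.7,0]
    - [1,0.7,0]
    - [1,0.7,0]
    - [1,0.7,0]
    - [1,0.7,0]
    - [1,0.7,0]
    - [1,0.7,0]
    - [0.5,0.4,0]
    - [0,0,0]
  rotation:
    - [0,0,0]
    - [0,0,0]
    - [0,0,0]
    - [0,0,0]
    - [0,0,0]
    - [0,0,0]
    - [0,0,0]
    - [0,0,0]
    - [0,0,0]
    - [0,0,0]
    - [0,0,0]
    - [0,0,0]
    - [0,0,0]
    - [0,0,0]
    - [0,0,0]
    - [0,0,0]
    - [0,0,0]
    - [0,0,0]
    - [0,0,0]
    - [0,0,0]
  hand: [0,0,0,0,0,0,0,0,0,0,0,0,0,0,0,0,0,0,0,0]

```text
time_s: 2.98
tool_pos: [546.8, -233.8, 248.9]
orientation: [3.14, -0.002, 1.575]
ft_force: [0.2, 0.4, 0.2]
finger_gap: 1.002
grip_force: 0.0
```

>>> apply_moves:
  xyz:
    - [1,0.2,0]
    - [1,0.2,0]
    - [1,0.2,0]
    - [1,0.2,0]
    - [1,0.2,0]
    - [1,0.1,0]
    - [0,0,0]
    - [0,0,0]
  rotation:
    - [0,0,0]
    - [0,0,0]
    - [0,0,0]
    - [0,0,0]
    - [0,0,0]
    - [0,0,0]
    - [0,0,0]
    - [0,0,0]
  hand: [0,0,0,0,0,0,0,0]

```text
time_s: 3.65
tool_pos: [571.2, -88.0, 248.7]
orientation: [-3.141, 0.0, 1.572]
ft_force: [0.0, -0.4, 0.3]
finger_gap: 0.997
grip_force: 0.0
```

```bash
python3 - <<'E'
from h import *
print(r.get_state()['joint_positions'],r.get_state()['tool_pos'])
f=grab('wrist');cv2.imwrite('pics/w1.png',f['color'])
for p in((565,-129,98),(598,51,115),(582,-31,69)):print(proj(f,p))
E
```

```text
[ 0.36863849  0.41948493 -0.43768628  1.89049817  0.22603581  0.88005046
 -0.17953691] [571.22753241 -87.9674989  248.72901586]
[314.8 224.4]
[353.1  30.1]
[331.2 126.7]
```

View pics/w1.png

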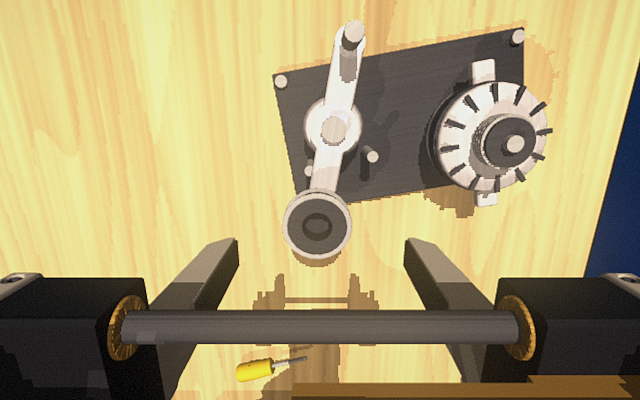

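The wrist view shows the pulley mouth near (317,226) and the lug top near (354,31). Both agree with the scene and side fixes. An enlarged crop of the hub will sharpen its centre.

```bash
python3 - <<'E'
from h import *
f=load('wrist');im=f['color']
c=lambda u,v:cv2.resize(im[v:v+80,u:u+80],(400,400),interpolation=cv2.INTER_CUBIC)
cv2.imwrite('pics/w1c.png',np.hstack([c(277,185),c(314,0)]))
for u,v in((317,226),(317,225)):print(at(f,u,v,98))
print(at(f,354,31,115))
E
```

```text
[ 567.3 -130.7   98. ]
[ 567.3 -129.6   98. ]
[598.8  50.3 115. ]
```

View pics/w1c.png

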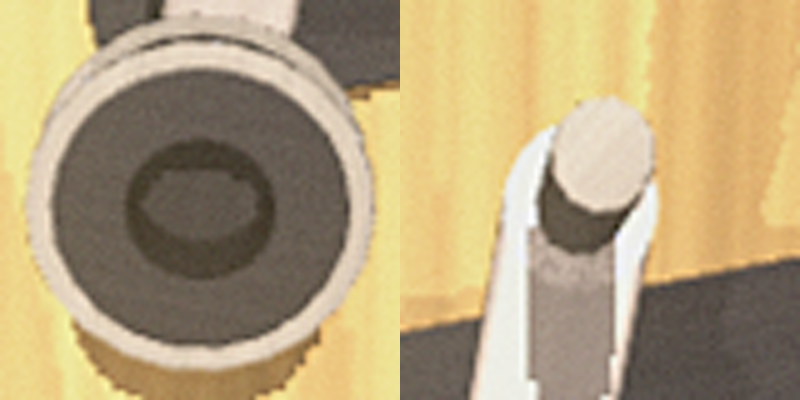

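>>> apply_moves:
  xyz:
    - [1,-0.24,0]
    - [1,-0.24,0]
    - [1,-0.24,0]
    - [1,-0.24,0]
    - [1,-0.24,0]
    - [1,-0.24,0]
    - [1,-0.24,0]
    - [1,-0.24,0]
    - [1,-0.24,0]
    - [1,-0.24,0]
    - [1,-0.24,0]
    - [1,-0.24,0]
    - [1,-0.24,0]
    - [1,-0.24,0]
    - [0.9,-0.2,0]
    - [0,0,0]
    - [0,0,0]
  rotation:
    - [0,0,0]
    - [0,0,0]
    - [0,0,0]
    - [0,0,0]
    - [0,0,0]
    - [0,0,0]
    - [0,0,0]
    - [0,0,0]
    - [0,0,0]
    - [0,0,0]
    - [0,0,0]
    - [0,0,0]
    - [0,0,0]
    - [0,0,0]
    - [0,0,0]
    - [0,0,0]
    - [0,0,0]
  hand: [0,0,0,0,0,0,0,0,0,0,0,0,100,100,100,100,100]

```text
time_s: 5.12
tool_pos: [482.5, 283.0, 248.4]
orientation: [-3.141, 0.0, 1.571]
ft_force: [-0.3, -0.6, -1.6]
finger_gap: 0.692
grip_force: 0.0
```

```bash
python3 - <<'E'
from h import *
print(r.get_state()['joint_positions'],r.get_state()['tool_pos'])
f=grab('wrist');cv2.imwrite('pics/w2.png',cv2.resize(f['color'],None,fx=1.25,fy=1.25))
u,v=proj(f,(478.5,243,18));print(u,v)
g=cv2.cvtColor(f['color'],cv2.COLOR_BGR2GRAY)
n,l,s,c=cv2.connectedComponentsWithStats((g<50).astype('uint8'))
for i in range(1,n):
    if 150<s[i,4]<6000: print(s[i],c[i].round(1),at(f,*c[i],18))
E
```

```text
[-0.26736733  0.40545703 -0.50066179  1.9274908   0.2506296   0.8700602
 -0.89672453] [482.49456988 282.96835779 248.44296356]
317.7 201.5
```

View pics/w2.png

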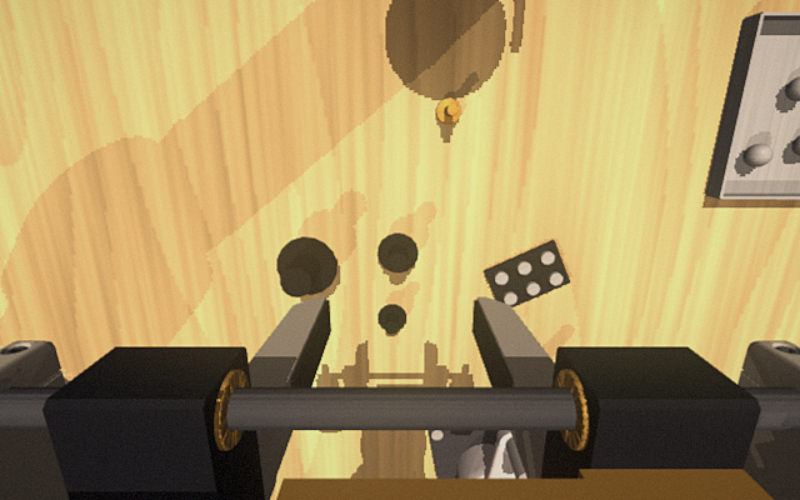

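The middle plug's flange is centred at (318,202) in the wrist frame. Its diameter is about 32 px, roughly 42 mm, so it is the right one. That puts it at x 478.8, y 242.2. Descending.

>>> apply_moves:
  xyz:
    - [-0.83,-0.15,0]
    - [-0.8,0,0]
    - [0,0,1]
    - [0,0,1]
    - [0,0,1]
    - [0,0,1]
    - [0,0,1]
    - [0,0,1]
    - [0,0,0]
    - [0,0,0.5]
    - [0,0,0.5]
    - [0,0,0.5]
    - [0,0,0]
    - [0,0,0]
  rotation:
    - [0,0,0]
    - [0,0,0]
    - [0,0,0]
    - [0,0,0]
    - [0,0,0]
    - [0,0,0]
    - [0,0,0]
    - [0,0,0]
    - [0,0,0]
    - [0,0,0]
    - [0,0,0]
    - [0,0,0]
    - [0,0,0]
    - [0,0,0]
  hand: [140,140,140,140,140,140,140,140,140,140,140,140,140,140]

```text
time_s: 6.33
tool_pos: [479.1, 241.5, 61.8]
orientation: [3.142, 0.001, 1.57]
ft_force: [-0.1, 0.4, -0.4]
finger_gap: 0.452
grip_force: 0.0
```

>>> apply_moves:
  xyz:
    - [0,0,0.5]
    - [0,0,0.5]
    - [0,0,0.46]
    - [0,0,0]
    - [0,0,0]
    - [0,0,0]
    - [0,0,0]
    - [0,0,0]
    - [0,0,0]
    - [0,0,0]
    - [0,0,-0.4]
    - [0,0,-0.8]
    - [0,0,-0.8]
    - [0,0,0]
  rotation:
    - [0,0,0]
    - [0,0,0]
    - [0,0,0]
    - [0,0,0]
    - [0,0,0]
    - [0,0,0]
    - [0,0,0]
    - [0,0,0]
    - [0,0,0]
    - [0,0,0]
    - [0,0,0]
    - [0,0,0]
    - [0,0,0]
    - [0,0,0]
  hand: [140,140,140,140,255,255,255,255,255,255,255,255,255,255]
  newtons: 15

```text
time_s: 7.5
tool_pos: [479.7, 243.2, 78.0]
orientation: [3.138, -0.002, 1.571]
ft_force: [0.7, -0.1, 0.1]
finger_gap: 0.209
grip_force: 15.0
```

>>> apply_moves:
  xyz:
    - [0,0,-1]
    - [0,0,-1]
    - [0,0,-1]
    - [0,0,-1]
    - [0,0,0]
    - [0,0,0]
  rotation:
    - [0,0,0]
    - [0,0,0]
    - [0,0,0]
    - [0,0,0]
    - [0,0,0]
    - [0,0,0]
  hand: [255,255,255,255,255,255]

```text
time_s: 8.0
tool_pos: [479.1, 242.5, 175.7]
orientation: [3.139, -0.001, 1.571]
ft_force: [-0.5, 0.7, -0.9]
finger_gap: 0.212
grip_force: 15.0
```

>>> apply_moves:
  xyz:
    - [-0.6,0.15,0]
    - [-1,0.23,0]
    - [-1,0.23,0]
    - [-1,0.23,0]
    - [-1,0.23,0]
    - [-1,0.23,0]
    - [-1,0.23,0]
    - [-1,0.23,0]
    - [-1,0.23,0]
    - [-1,0.23,0]
    - [-1,0.23,0]
    - [-1,0.23,0]
    - [-1,0.23,0]
    - [-1,0.23,0]
    - [-1,0.23,0]
    - [-0.3,0.15,0]
    - [0,0,0]
    - [0,0,0]
    - [0,0,0]
  rotation:
    - [0,0,0]
    - [0,0,0]
    - [0,0,0]
    - [0,0,0]
    - [0,0,0]
    - [0,0,0]
    - [0,0,0]
    - [0,0,0]
    - [0,0,0]
    - [0,0,0]
    - [0,0,0]
    - [0,0,0]
    - [0,0,0]
    - [0,0,0]
    - [0,0,0]
    - [0,0,0]
    - [0,0,0]
    - [0,0,0]
    - [0,0,0]
  hand: [255,255,255,255,255,255,255,255,255,255,255,255,255,255,255,255,255,255,255]

```text
time_s: 9.58
tool_pos: [566.3, -128.0, 174.0]
orientation: [-3.14, -0.001, 1.573]
ft_force: [-0.0, 0.1, -3.3]
finger_gap: 0.212
grip_force: 15.0
```

```bash
python3 - <<'E'
from h import *
P=[]
for i in range(6):
    s=r.get_state();P.append(s['tool_pos']);r.grab_frame('side')
print(np.array(P).round(1),s['finger_gap'],s['orientation'])
E
```

```text
[[ 566.3 -128.   174. ]
 [ 566.5 -128.   174.3]
 [ 566.6 -128.1  174.5]
 [ 566.7 -128.3  174.6]
 [ 566.7 -128.6  174.7]
 [ 566.8 -128.9  174.7]] 0.21287731948062769 [ 3.14148627e+00 -4.84399693e-05  1.57291264e+00]
```

>>> apply_moves:
  xyz:
    - [-0.05,0,0.5]
    - [0,0,0.5]
    - [0,0,0.5]
    - [0,0,0.28]
    - [0,0,0]
    - [0,0,0]
    - [0,0,0]
    - [0,0,0]
  rotation:
    - [0,0,0]
    - [0,0,0]
    - [0,0,0]
    - [0,0,0]
    - [0,0,0]
    - [0,0,0]
    - [0,0,0]
    - [0,0,0]
  hand: [255,255,255,255,255,255,255,255]

```text
time_s: 10.55
tool_pos: [567.2, -131.1, 130.7]
orientation: [3.141, 0.0, 1.572]
ft_force: [0.1, -0.4, -0.9]
finger_gap: 0.205
grip_force: 15.0
```

```bash
python3 - <<'E'
from h import *
a=grab('scene');b=grab('side')
print(r.get_state()['tool_pos'],r.get_state()['ft_force'])
c=lambda im,u,v:cv2.resize(im[v:v+60,u:u+60],(400,400),interpolation=cv2.INTER_CUBIC)
cv2.imwrite('pics/ins.png',np.hstack([c(a['color'],270,200),c(b['color'],315,125)]))
E
```

```text
[ 567.15911787 -131.2228882   130.66026427] [ 0.21575633 -0.93571651 -1.29010428]
```

View pics/ins.png

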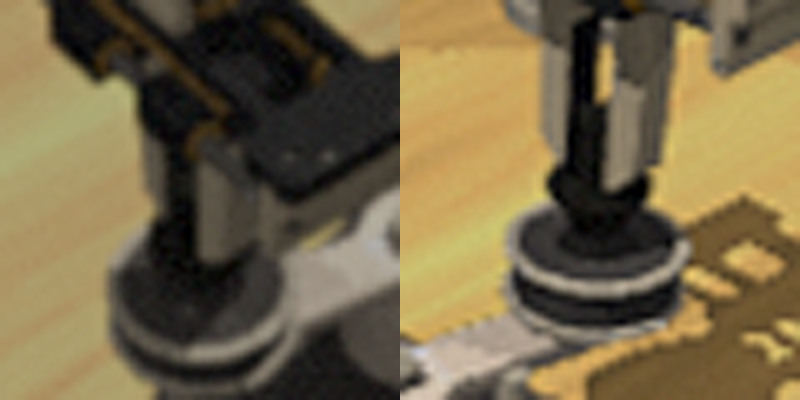

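Both views show the plug just above the bore and centred: in the side crop the flange centre is at 600 and the rim centre at 599. Lowering slowly.

>>> apply_moves:
  xyz:
    - [0,0,0.2]
    - [0,0,0.2]
    - [0,0,0.2]
    - [0,0,0.1]
    - [0,0,0.1]
    - [0,0,0]
    - [0,0,0]
    - [0,0,0]
  rotation:
    - [0,0,0]
    - [0,0,0]
    - [0,0,0]
    - [0,0,0]
    - [0,0,0]
    - [0,0,0]
    - [0,0,0]
    - [0,0,0]
  hand: [255,255,255,255,255,255,255,255]

```text
time_s: 11.32
tool_pos: [566.9, -131.1, 110.1]
orientation: [3.142, -0.0, 1.572]
ft_force: [0.0, 0.6, -0.1]
finger_gap: 0.208
grip_force: 15.0
```

>>> apply_moves:
  xyz:
    - [0,0,0.04]
    - [0,0,0.04]
    - [0,0,0.04]
    - [0,0,0]
    - [0,0,0]
  rotation:
    - [0,0,0]
    - [0,0,0]
    - [0,0,0]
    - [0,0,0]
    - [0,0,0]
  hand: [255,255,255,255,255]

```text
time_s: 11.73
tool_pos: [566.9, -131.2, 107.4]
orientation: [3.141, 0.0, 1.571]
ft_force: [-1.3, 0.1, 3.3]
finger_gap: 0.213
grip_force: 15.0
```

>>> apply_moves:
  xyz:
    - [0,0,0.04]
    - [0,0,0.02]
    - [0,0,0]
    - [0,0,0]
  rotation:
    - [0,0,0]
    - [0,0,0]
    - [0,0,0]
    - [0,0,0]
  hand: [255,255,255,255]

```text
time_s: 12.07
tool_pos: [567.2, -131.3, 107.0]
orientation: [3.14, 0.001, 1.571]
ft_force: [-3.9, -0.0, 16.8]
finger_gap: 0.213
grip_force: 15.0
```

Firmly seated: 17 N with no further travel. Opening to about 45 mm, then lifting.

>>> apply_moves:
  xyz:
    - [0,0,-0.04]
    - [0,0,0]
    - [0,0,0]
    - [0,0,0]
    - [0,0,0]
    - [0,0,0]
    - [0,0,0]
    - [0,0,-0.3]
    - [0,0,-1]
    - [0,0,-1]
    - [0,0,-1]
    - [0,0,0]
    - [0,0,0]
  rotation:
    - [0,0,0]
    - [0,0,0]
    - [0,0,0]
    - [0,0,0]
    - [0,0,0]
    - [0,0,0]
    - [0,0,0]
    - [0,0,0]
    - [0,0,0]
    - [0,0,0]
    - [0,0,0]
    - [0,0,0]
    - [0,0,0]
  hand: [255,130,130,130,130,130,130,130,130,130,130,130,130]

```text
time_s: 13.15
tool_pos: [567.6, -131.3, 190.8]
orientation: [3.139, 0.001, 1.571]
ft_force: [0.8, 0.4, 0.7]
finger_gap: 0.491
grip_force: 0.0
```

```bash
python3 - <<'E'
from h import *
a=grab('scene');b=grab('side')
print(r.get_state()['tool_pos'],r.get_state()['finger_gap'])
c=lambda im,u,v:cv2.resize(im[v:v+60,u:u+60],(400,400),interpolation=cv2.INTER_CUBIC)
cv2.imwrite('pics/ins2.png',np.hstack([c(a['color'],270,200),c(b['color'],315,125)]))
E
```

```text
[ 566.43200518 -131.30925478  188.85191568] 0.4883921249850102
```

View pics/ins2.png

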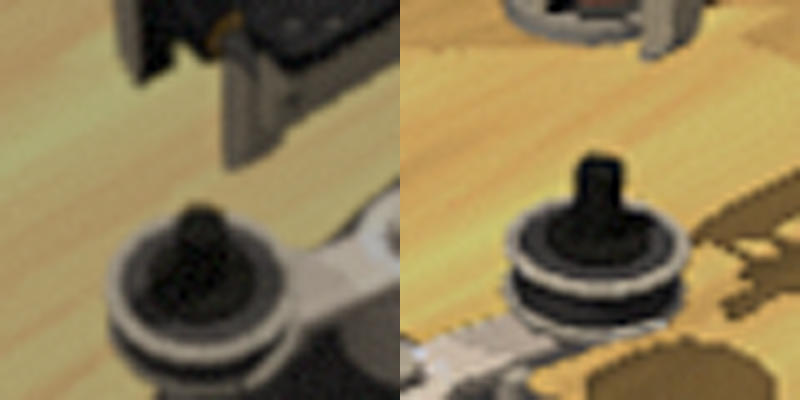

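The plug sits upright with its flange flat on the pulley face. Next, the lug.

>>> apply_moves:
  xyz:
    - [0.5,0.1,0]
    - [1,0.17,0]
    - [1,0.17,0]
    - [1,0.17,0]
    - [1,0.17,0]
    - [1,0.17,0]
    - [1,0.17,0]
    - [0.78,0.18,0]
    - [0,0,0]
    - [0,0,0]
    - [0,0,0]
    - [0,0,0.5]
    - [0,0,1]
    - [0,0,0.5]
    - [0,0,0]
    - [0,0,0]
  rotation:
    - [0,0,0]
    - [0,0,0]
    - [0,0,0]
    - [0,0,0]
    - [0,0,0]
    - [0,0,0]
    - [0,0,0]
    - [0,0,0]
    - [0,0,0]
    - [0,0,0]
    - [0,0,0]
    - [0,0,0]
    - [0,0,0]
    - [0,0,0]
    - [0,0,0]
    - [0,0,0]
  hand: [130,130,130,130,130,130,130,130,130,130,130,130,130,130,130,130]

```text
time_s: 14.58
tool_pos: [598.6, 50.2, 138.1]
orientation: [-3.139, 0.0, 1.571]
ft_force: [0.1, 0.5, 0.3]
finger_gap: 0.49
grip_force: 0.0
```

Down 62 mm to z of about 76, then close on the lug.

>>> apply_moves:
  xyz:
    - [0.02,0.02,0.5]
    - [0,0,0.7]
    - [0,0,0.7]
    - [0,0,0.4]
    - [0,0,0.18]
    - [0,0,0]
    - [0,0,0]
    - [0,0,0]
    - [0,0,0]
    - [0,0,0]
    - [0,0,0]
    - [0,0,0]
  rotation:
    - [0,0,0]
    - [0,0,0]
    - [0,0,0]
    - [0,0,0]
    - [0,0,0]
    - [0,0,0]
    - [0,0,0]
    - [0,0,0]
    - [0,0,0]
    - [0,0,0]
    - [0,0,0]
    - [0,0,0]
  hand: [130,130,130,130,130,130,130,255,255,255,255,255]
  newtons: 25

```text
time_s: 15.58
tool_pos: [599.2, 51.3, 77.4]
orientation: [-3.141, 0.0, 1.571]
ft_force: [-4.1, -0.0, 8.9]
finger_gap: 0.192
grip_force: 25.0
```

```bash
python3 - <<'E'
from h import *
s=r.get_state();p=s['tool_pos'];print(p,s['ft_force'],s['finger_gap'],s['joint_positions'])
hub=np.array([567.1,-130.9]);lug=np.array([599.2,50.7]);u=(lug-hub)/np.linalg.norm(lug-hub);pv=lug-85*u
t=np.arctan2(u[1],u[0]);print(pv,t)
q=lug;yaw=np.pi/2
for i,k in enumerate(np.linspace(0,.8,11)[1:]):
    n=pv+85*np.array([np.cos(t+k),np.sin(t+k)]);d=n-q
    # tool x=(cos,sin), tool y=(sin,-cos)
    print(i,(np.array([d@[np.cos(yaw),np.sin(yaw)],d@[np.sin(yaw),-np.cos(yaw)]])/25).round(3),n.round(1));q=n;yaw+=np.radians(4.2)
E
```

```text
[599.20907086  51.32192333  77.37274634] [-4.0705488  -0.01254674  8.94902734] 0.19194793798899926 [ 0.07515599  0.66277721 -0.38154962  1.98182162  0.43355252  0.57714349
 -0.60084785]
[584.40458271 -33.00242307] 1.3958414200825504
0 [ 0.037 -0.269] [592.5  51.6]
1 [ 0.035 -0.27 ] [585.7  52. ]
2 [ 0.033 -0.27 ] [578.9  51.8]
3 [ 0.031 -0.27 ] [572.1  51.1]
4 [ 0.029 -0.27 ] [565.4  49.9]
5 [ 0.028 -0.271] [558.9  48.1]
6 [ 0.026 -0.271] [552.5  45.8]
7 [ 0.024 -0.271] [546.3  43. ]
8 [ 0.022 -0.271] [540.3  39.7]
9 [ 0.02  -0.271] [534.7  35.9]
```

>>> apply_moves:
  xyz:
    - [0,0,-0.08]
    - [0,0,0]
    - [0.018,-0.135,0]
    - [0.018,-0.135,0]
    - [0.018,-0.135,0]
    - [0.018,-0.135,0]
    - [0.017,-0.135,0]
    - [0.017,-0.135,0]
    - [0.016,-0.135,0]
    - [0.016,-0.135,0]
    - [0.015,-0.135,0]
    - [0.015,-0.135,0]
    - [0.014,-0.135,0]
    - [0.014,-0.135,0]
    - [0.013,-0.135,0]
    - [0.013,-0.135,0]
    - [0.012,-0.135,0]
    - [0.012,-0.135,0]
    - [0,0,0]
    - [0,0,0]
  rotation:
    - [0,0,0]
    - [0,0,0]
    - [0,0,-0.35]
    - [0,0,-0.35]
    - [0,0,-0.35]
    - [0,0,-0.35]
    - [0,0,-0.35]
    - [0,0,-0.35]
    - [0,0,-0.35]
    - [0,0,-0.35]
    - [0,0,-0.35]
    - [0,0,-0.35]
    - [0,0,-0.35]
    - [0,0,-0.35]
    - [0,0,-0.35]
    - [0,0,-0.35]
    - [0,0,-0.35]
    - [0,0,-0.35]
    - [0,0,0]
    - [0,0,0]
  hand: [255,255,255,255,255,255,255,255,255,255,255,255,255,255,255,255,255,255,255,255]
  newtons: 30

```text
time_s: 17.25
tool_pos: [547.7, 44.3, 77.8]
orientation: [3.139, -0.003, 2.16]
ft_force: [7.1, 5.9, -29.2]
finger_gap: 0.188
grip_force: 30.0
```

>>> apply_moves:
  xyz:
    - [0,0,0.04]
    - [0,0,0.03]
    - [0,0,0]
    - [0,0,0]
  rotation:
    - [0,0,0]
    - [0,0,0]
    - [0,0,0]
    - [0,0,0]
  hand: [255,255,255,255]

```text
time_s: 17.58
tool_pos: [549.0, 44.9, 77.6]
orientation: [3.137, -0.001, 2.159]
ft_force: [6.0, 5.7, -10.8]
finger_gap: 0.188
grip_force: 30.0
```

>>> apply_moves:
  xyz:
    - [0.011,-0.135,0.02]
    - [0.011,-0.135,0.02]
    - [0.01,-0.135,0]
    - [0.01,-0.135,0]
    - [0.01,-0.12,0]
    - [0,0,0]
    - [0,0,0]
    - [0,0,0]
  rotation:
    - [0,0,-0.35]
    - [0,0,-0.35]
    - [0,0,-0.35]
    - [0,0,-0.35]
    - [0,0,0]
    - [0,0,0]
    - [0,0,0]
    - [0,0,0]
  hand: [255,255,255,255,255,255,255,255]

```text
time_s: 18.25
tool_pos: [535.9, 37.6, 77.5]
orientation: [3.134, -0.0, 2.308]
ft_force: [4.2, 11.1, -3.9]
finger_gap: 0.186
grip_force: 30.0
```

```bash
python3 - <<'E'
from h import *
for i in range(8):
    s=r.get_state();p=s['tool_pos'];print(p.round(1),s['ft_force'].round(1),(np.arctan2(p[1]+33,p[0]-584.4)-1.396).round(3));r.grab_frame('side')
E
```

```text
[535.9  37.6  77.5] [ 4.2 11.1 -3.9] 0.776
[535.9  37.7  77.5] [ 4.9 11.  -3.5] 0.776
[535.9  37.7  77.5] [ 4.9 10.4 -2.9] 0.776
[535.9  37.6  77.5] [ 5.   9.7 -2.8] 0.776
[536.   37.6  77.5] [ 4.3 10.2 -3.1] 0.776
[536.   37.7  77.5] [ 4.5 10.3 -2.9] 0.776
[536.   37.6  77.5] [ 4.1 10.1 -2.4] 0.776
[536.   37.6  77.5] [ 5.8 10.4 -2.8] 0.776
```

>>> apply_moves:
  xyz:
    - [0,-0.07,0]
    - [0,-0.07,0]
    - [0,0,0]
    - [0,0,0]
    - [0,0,0]
  rotation:
    - [0,0,0]
    - [0,0,0]
    - [0,0,0]
    - [0,0,0]
    - [0,0,0]
  hand: [255,255,255,255,255]

```text
time_s: 19.07
tool_pos: [534.1, 36.6, 77.5]
orientation: [3.131, -0.001, 2.309]
ft_force: [7.4, 13.7, -6.5]
finger_gap: 0.187
grip_force: 30.0
```

```bash
python3 - <<'E'
from h import *
for i in range(6):
    s=r.get_state();p=s['tool_pos'];print(p.round(1),s['ft_force'].round(1),(np.arctan2(p[1]+33,p[0]-584.4)-1.396).round(3));b=grab('side')
a=grab('scene');b=grab('side')
c=lambda im,u,v:cv2.resize(im[v:v+75,u:u+75],(400,400),interpolation=cv2.INTER_CUBIC)
cv2.imwrite('pics/fin.png',np.hstack([c(a['color'],290,210),c(b['color'],275,125)]))
E
```

```text
[534.1  36.6  77.5] [ 7.4 13.7 -6.5] 0.801
[534.1  36.5  77.5] [ 6.9 13.7 -6.9] 0.801
[534.1  36.5  77.5] [ 7.5 13.9 -7.1] 0.801
[534.1  36.5  77.5] [ 7.6 13.8 -6.1] 0.801
[534.1  36.6  77.5] [ 7.9 13.5 -6.7] 0.801
[534.1  36.5  77.5] [ 7.5 12.8 -6.6] 0.801
```

View pics/fin.png

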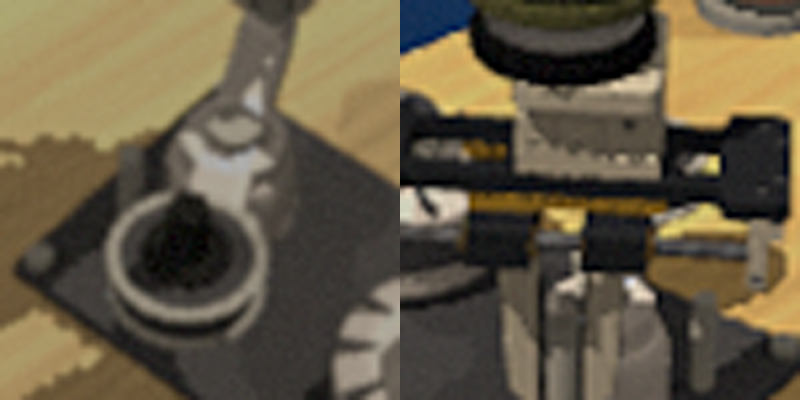

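The plug is seated, and the arm angle works out at about 0.80 rad. One more small push to confirm it is on the stop.

>>> apply_moves:
  xyz:
    - [0,-0.07,0]
    - [0,0,0]
    - [0,0,0]
    - [0,0,0]
    - [0,0,0]
  rotation:
    - [0,0,0]
    - [0,0,0]
    - [0,0,0]
    - [0,0,0]
    - [0,0,0]
  hand: [255,255,255,255,255]

```text
time_s: 19.88
tool_pos: [534.0, 36.5, 77.6]
orientation: [3.128, -0.001, 2.309]
ft_force: [12.0, 16.5, -11.2]
finger_gap: 0.192
grip_force: 30.0
```

The force rose with no movement, so the arm is on its stop. Handing in.

```bash
python3 -c "
from cell import r
print(r.job_done())"
```

```text
the job is handed in; nothing more can be done
None
```

The job is handed in, with no verdict returned: the middle-sized plug is home in the pulley bore, and the gripper is holding the arm on its stop at about 0.80 rad by my estimate; the screwdriver, stud and diode plate were not touched.

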